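Hang the microscope stage gauge on its hook, scale outward

ROBOT

A 6-joint arm with a two-finger parallel gripper is mounted at the origin on the work surface. World frame = base frame: x ahead of the robot, y to its left, z up, the work surface at z = 0. Lengths are in m, angles in degrees, forces in N, time in s.
With the tool pointing down it reaches from about 0.3 to 0.75 m from the base axis. Payload 8.5 kg.
Tool frame: the origin (TCP) lies on the centre line of the jaws, within the pads' length; the fingertips stand 19 mm ahead of it and the grasp point (between the pads) is the TCP (env.tcp_to_tips is the z of the fingertips in the tool frame, in m); z points along the fingers, y is the line along which they close (so a half turn about z gives the same grasp; the last joint's range is limited). The gripper opens to 85 mm and grips with 20 to 120 N. Pads are 22 mm wide; open, the fingers measure 114 mm over their backs; the gripper's body (76 mm by 85 mm) begins 54 mm behind the grasp point. The pads swing forward as they close: fully open they stand 13 mm farther back than shut.
Start: joints at [-78.742, 21.807, 74.336, -0, 83.858, -12.336], TCP at [0.22, -0.504, 0.25] pointing down, gripper open.
Joint ranges: [-178.18, 178.18], [-50.72, 133.34], [12.68, 142.11], [-81.47, 261.47], [9.98, 163.14], [-165.26, 165.26]. Speed limits (degrees/s): [136.94, 136.94, 180, 180, 180, 180].

INTERFACE

Orientations are given as a 3x3 rotation matrix whose columns are the frame's x, y, z axes.
In Python, from rig import env gives the robot as it stands.
- The arm moves only by the tool servo_tool, never from a script. Its argument "steps" is a list of rows, each an object of numbers: "tx", "ty", "tz": the shift along the world's x, y, z in cm; "yaw": the turn about the world's z in degrees; "claw": the finger opening in cm, from 0 to 8.54. In form: [{"tx": .., "ty": .., "tz": .., "yaw": .., "claw": ..}, ...]. A call has 1 to 20 rows; each row shifts and turns the commanded pose from where the row before left it; what a row does not reach is not made up. A row lasts 1/10 s, in which the tool goes at most 50 mm and 8.59 degrees, less where a joint would pass 70% of its speed; a pose out of reach is approached as far as the arm can. A call with a gripper value outside its range is refused whole. The fingers move at their own pace and stop on an object; "newtons" is the grip in N (left out, the last holds). Time passes only in rows, so rows that do not move let the fingers close. It gives the time, the measured TCP pose, the force, the opening and the grip force at its end, in the units of the state.
- env.observe(): the state, without advancing time (a new reading comes with each control period).
- env.get_image(name): name is "scene" or "side" or "wrist"; returns (picture, depth): 480x640x3 uint8, red, green, blue; 480x640 float32, m along the optical axis (not along the pixel's ray), 0 where there is no reading.
- env.camera_model(name): a dict with "fovy" (degrees; the focal length in pixels is half the picture's height over the tangent of half this angle, whatever the lens; pixels are square), "cx", "cy" (the principal point, pixels), "T" (4x4, takes a point from camera to world coordinates). Camera axes: x right, y down, z forward; pixel columns grow to the right and rows downward; lengths in m; the calibration is good to about 2 mm. The wrist camera is an equidistant fisheye: a pixel r from the principal point sees the ray r / f radians off the axis. A picture is of the moment at which its call begins: read the wrist's pose just before it. camera_model takes no time and is no camera call; for the wrist camera it gives the pose at the moment of the call.
- env.close_job(): hands the job in; it is judged then, once.
The state is a dict: "time_s": time; "q": joint angles; "qvel": joint speeds; "joint_efforts": joint torques, N m; "position": TCP position; "tool_rot": TCP orientation; "ft_force": force on the tool from outside, world axes, zero at the start; "wrist_torque": the same for the moment, N m; "grip_width": finger opening in m; "gripper_force": force on a finger pad.
Only numpy, scipy, OpenCV 4.12 (cv2) and the standard library are available. Lean on these libraries where they do the work, as an engineer would, in place of code of your own. Each camera call takes 0.05 s, during which the arm holds its last target. There are 200 camera calls.

TASK

Take the aluminium stage gauge out of its black slotted holder and hang it by its eye on the hook of the white-based stand, so that its graduated face points outward, away from the stand's post. Do not force it against the hook, leave it hanging freely and still, and leave the well plate, bottle and beaker where they stand.

Things in the scene. Friction and masses are not known exactly. Their poses are not given: they have to be found in the camera images.
- gauge_center (a point): Centre of the gauge, a loose aluminium plate 8 mm thick, about 0.2 kg: main part 110 x 60 mm (from this point 75 mm to the plain end, 35 mm to the lug end), then a diamond-shaped lug with the eye. x: along it to the eye; +y: out of the graduated face (black lines; other face bare); z: up at the start, when it stands on a long edge in the holder, top edge 30 mm above this point. Must end x up.
- gauge_eye (a point): Centre of the eye, a diamond-shaped through-hole (26 mm square set on its corner, one corner towards the gauge's x); 55 mm from gauge_center along x, same axes. The rim round it is 8 mm wide; the lug's corner is 30 mm beyond the eye's centre. With the gauge standing in the holder, eye end pointing away from you, the graduated face is on the left.
- gauge_front (a point): Imaginary point 100 mm from gauge_center along the gauge's +y, out in front of the graduated face; same axes. Shows which way that face looks.
- gauge: The same gauge, same axes; origin at the middle of the long edge on which it stands at the start, 30 mm below gauge_center. Hooked on while leaning and let go, it swings down by itself to hang eye end up and comes to rest within about 3 s.
- holder: Fixed black plastic holder: base 130 x 70 x 10 mm, two walls 90 mm long and 12 mm thick that rise to 24 mm above the bench, between them a slot 10 mm wide along x, in which the gauge stands on the base, 10 mm above the bench. Origin at the centre of its underside, z up.
- stand: Fixed stand: white base plate 110 x 130 x 12 mm (x from -80 to +30 mm), aluminium post 18 x 24 mm, 274 mm tall, at the origin, and a round steel hook leaving the post level, 225 mm above the bench, towards -x (outward). Origin on the bench under the post, z up.
- hook (a point): Middle of the stretch of level hook rod (10 mm round) to hang on, on its axis, 67 mm from the post's axis. Axes as the stand: -x outward. A 40 mm stop collar is 22 mm inward; 23 mm outward the rod bends up at 45 deg, its tip ends 36 mm outward, 13 mm above the axis. Seen end-on the hook spans 5 mm below to 13 mm above the axis, 10 mm wide. A hung eye's centre is 11 mm below the axis.
- wellplate: Bystander: loose white and clear well plate, 85 x 127 x 18 mm, lying flat; origin at the centre of its underside.
- bottle: Bystander: loose glass bottle with cap, 68 mm in diameter, 150 mm tall; origin at the centre of its underside.
- beaker: Bystander: loose open glass beaker, 70 mm in diameter, 90 mm tall; origin at the centre of its underside.
There are look-alikes about, which are no part of the job. Of the things shaped like the gauge, the aluminium one is meant.

How it is judged (in metres and radians):
On the way:
1. the gauge is lifted well clear of its holder (height (world z) of gauge_center above 0.12 m), for 0.1 s.
At the end, for the whole second after the job is handed in: The gauge hangs still by its eye on the level rod between collar and tip: eye centre within 24 mm of the hook point along the rod, 10 mm sideways, 5 to 17 mm below its axis; eye end up within 0.25 rad of plumb; graduated face outward from the post within 0.5 rad (x of gauge_eye in the frame of hook between -0.026 and 0.024 m and y of gauge_eye in the frame of hook between -0.01 and 0.01 m and z of gauge_eye in the frame of hook between -0.017 and -0.005 m and angle between gauge's own x axis and vertical below 0.25 rad and angle between the y axis of gauge and the x axis of stand, either way round below 0.5 rad and x of gauge_front in the frame of hook below -0.05 m and contact force between gauge and stand above 0.3 N and linear speed of gauge below 0.05 m/s and angular speed of gauge below 0.6 rad/s); the robot touches nothing.
It fails at once if the gauge is pressed or knocked against the stand or hook with more than 45 N (contact force between gauge and stand above 45 N).
It fails at once if a bystander is moved by more than 40 mm (distance of any of wellplate, bottle, beaker from where it was at the start of the episode above 0.04 m).
It also fails if it takes over 50 s, if anything falls off the work surface, if the arm or the gripper's body presses on something with over 40 N, if the wrist force passes 120 N, or if a joint passes its speed limit or range.

## Working session

There is one attempt and no reset: what is moved stays moved. The work goes in short steps, Python scripts to look and compute and a tool call to move; the robot and the scene stay as the last step left them, time stands still between calls to the robot, and variables do not carry over. Pictures are saved under pics/ and viewed, at most 10 in all, crops included, and the job is handed in when it is done.

Besides the shell and the picture viewer there is one more tool, called in YAML: its name, and indented under it one key for each argument. servo_tool: Moves the arm, as the interface text tells. Its arguments: {"type":"object","properties":{"steps":{"type":"array"},"newtons":{"type":"number"}},"required":["steps"]}

```bash
mkdir -p pics; ls
cat > h.py <<'E'
import numpy as np, cv2
from rig import env
def snap(n,tag):
    m=env.camera_model(n); im,d=env.get_image(n)
    cv2.imwrite(f'pics/{tag}.png',im[:,:,::-1]); np.savez(f'pics/{tag}.npz',im=im,d=d,T=m['T'],c=[m['fovy'],m['cx'],m['cy']])
    return im,d,m
def load(tag):
    z=np.load(f'pics/{tag}.npz'); return z['im'],z['d'],z['T'],z['c']
def cloud(tag):
    im,d,T,c=load(tag); f=240/np.tan(np.radians(c[0]/2))
    v,u=np.mgrid[:480,:640]
    P=np.stack([(u-c[1])/f*d,(v-c[2])/f*d,d],-1)@T[:3,:3].T+T[:3,3]
    P[d==0]=np.nan
    return im,P
E
python3 - <<'E'
from h import *
for n in ('scene','side'):
    im,d,m=snap(n,n+'0'); print(n,m['fovy'],m['cx'],m['cy'],np.round(m['T'],3).tolist(),(d>0).mean())
a=cv2.imread('pics/scene0.png');b=cv2.imread('pics/side0.png')
E
```

```text
pics
scene 44.7487967588106 317.3031949455763 248.19994648663436 [[0.567, 0.455, -0.686, 1.328], [0.823, -0.328, 0.463, -0.553], [-0.015, -0.828, -0.561, 0.819], [0.0, 0.0, 0.0, 1.0]] 0.9959440104166667
side 49.6951645413096 312.0339198134319 238.68153820982863 [[-0.865, -0.309, 0.396, -0.011], [-0.502, 0.499, -0.707, 0.964], [0.021, -0.81, -0.586, 0.932], [0.0, 0.0, 0.0, 1.0]] 0.996123046875
```

View pics/scene0.png

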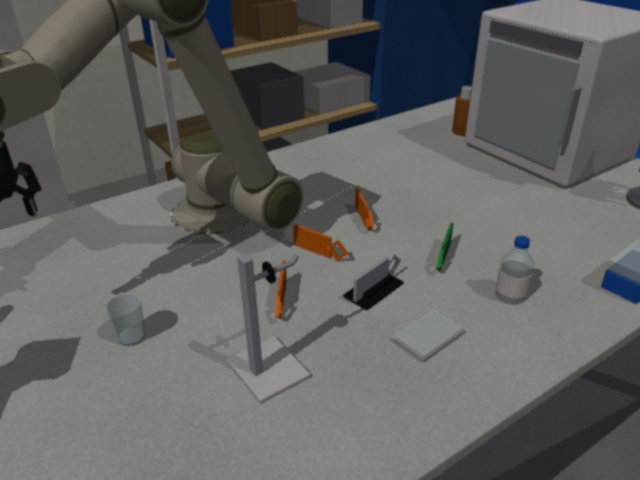

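View pics/side0.png

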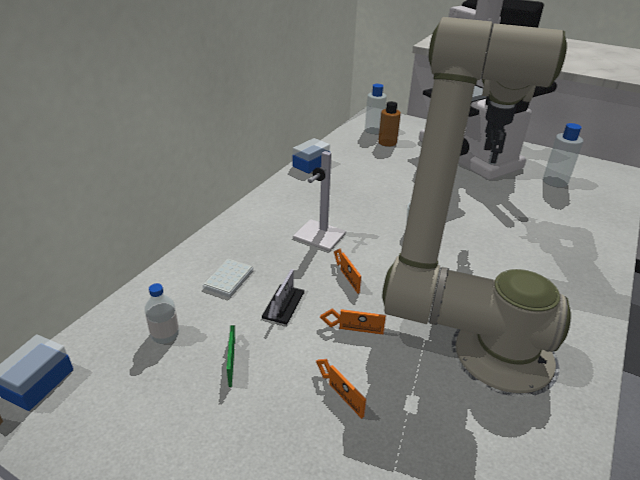

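The scene picture shows the holder with the aluminium gauge at (373,285), the stand base at (268,370) and its hook at (280,268). In the side picture the holder is at (283,303), the stand at (320,235) and the hook at (318,175). The coloured ones are look-alikes.

Run:
```python
from h import *
def rect(P,m,lab):
    Q=P[m]; Q=Q[~np.isnan(Q[:,0])]; 
    if len(Q)<5: print(lab,len(Q)); return
    r=cv2.minAreaRect((Q[:,:2]*1000).astype(np.float32)); print(lab,len(Q),np.round(r[0],1),np.round(r[1],1),round(r[2],1),'med',np.round(np.median(Q,0),4),'z',np.round(Q[:,2].min(),3),np.round(Q[:,2].max(),3))
v,u=np.mgrid[:480,:640]
for t,boxh,boxs,boxhk in (('scene0',(335,245,410,310),(225,340,315,400),(238,250,302,285)),('side0',(258,268,308,326),(285,215,350,255),(300,145,335,190))):
    im,P=cloud(t); z=P[...,2]
    b=lambda B:(u>B[0])&(u<B[2])&(v>B[1])&(v<B[3])
    h=b(boxh); rect(P,h&(z>.03)&(z<.1),t+' gauge'); rect(P,h&(z>.005)&(z<.014)&(im.max(-1)<70),t+' base')
    s=b(boxs); rect(P,s&(z>.007)&(z<.017)&(im.min(-1)>110),t+' standbase')
    k=b(boxhk); rect(P,k&(z>.19)&(z<.25),t+' hook+post'); rect(P,b((230,240,345,290) if 'sc' in t else boxhk)&(z>.262)&(z<.29),t+' posttop')
    rect(P,k&(z>.19)&(z<.25)&(im.max(-1)<60),t+' collar')
    x,y,w,hh=(220,230,430,410) if 'sc' in t else (220,140,370,330)
    cv2.imwrite(f'pics/{t}c.png',cv2.resize(im[y:hh,x:w,::-1],None,fx=3,fy=3,interpolation=2)[:600,:800])
```

```text
scene0 gauge 719 [507.2 155.6] [131.9 170.8] 65.5 med [0.5431 0.1285 0.0518] z 0.03 0.072
scene0 base 550 [540.4 128.1] [ 73. 134.] 11.7 med [0.5613 0.1123 0.0087] z 0.005 0.014
scene0 standbase 2115 [ 612.3 -189.7] [133.2 110.9] 1.1 med [ 0.6332 -0.1969  0.011 ] z 0.007 0.016
scene0 hook+post 626 [ 612.4 -169.3] [ 42.8 110.8] 11.1 med [ 0.6164 -0.1744  0.2293] z 0.204 0.249
scene0 posttop 166 [ 614.4 -215. ] [18.9 24.8] 86.6 med [ 0.6187 -0.2167  0.2717] z 0.262 0.275
scene0 collar 191 [ 614.1 -171.7] [20.2 41. ] 67.2 med [ 0.617  -0.1738  0.2288] z 0.205 0.245
side0 gauge 384 [531.4 143.7] [ 11.4 158.2] 12.3 med [0.5286 0.1475 0.0555] z 0.03 0.073
side0 base 411 [533.2 135. ] [ 70.7 130.9] 11.5 med [0.5134 0.1517 0.0092] z 0.005 0.014
side0 standbase 791 [ 607.6 -186.5] [130.8 116.6] 0.7 med [ 0.601  -0.1785  0.0108] z 0.007 0.017
side0 hook+post 306 [ 605.2 -164.5] [ 40.2 113.9] 9.7 med [ 0.602  -0.1714  0.2283] z 0.191 0.25
side0 posttop 56 [ 605.5 -210.3] [26.  21.5] 2.4 med [ 0.6052 -0.2068  0.2708] z 0.262 0.276
side0 collar 108 [ 600.4 -150.6] [33.6 58. ] 21.7 med [ 0.6034 -0.1681  0.228 ] z 0.203 0.246
```

View pics/scene0c.png

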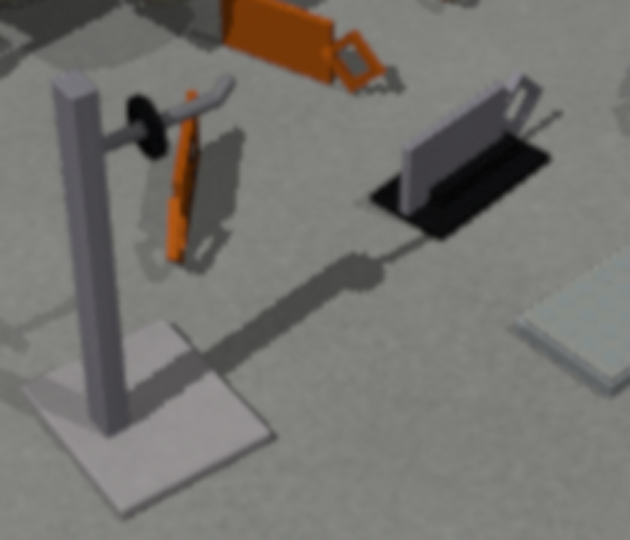

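The crop shows the eye end of the gauge pointing away (eye at about (395,262) full-frame). The hook points right, towards +y, with its collar at (269,272).

Run:
```python
from h import *
s=env.observe(); print(np.round(s['tool_rot'],3),np.round(s['position'],4),s['time_s'],s['grip_width'],env.tcp_to_tips)
m=env.camera_model('wrist'); print(m['fovy'],m['cx'],m['cy'],np.round(m['T'],3))
```

```text
[[ 0.916  0.4   -0.   ]
 [ 0.4   -0.916  0.001]
 [ 0.    -0.001 -1.   ]] [ 0.2201 -0.5038  0.2498] 0.1 0.0854137451761272 0.019
65.70646984690485 316.71970745712684 238.3044528900455 [[ 0.402 -0.873 -0.276  0.29 ]
 [-0.916 -0.384 -0.118 -0.473]
 [-0.003  0.3   -0.954  0.373]
 [ 0.     0.     0.     1.   ]]
```

servo_tool:
  steps:
    - {"tx":2,"ty":3.87,"tz":1,"yaw":4.9,"claw":5}
    - {"tx":2,"ty":3.87,"tz":1,"yaw":4.9,"claw":5}
    - {"tx":2,"ty":3.87,"tz":1,"yaw":4.9,"claw":5}
    - {"tx":2,"ty":3.87,"tz":0,"yaw":4.9,"claw":5}
    - {"tx":2,"ty":3.87,"tz":0,"yaw":4.9,"claw":5}
    - {"tx":2,"ty":3.87,"tz":0,"yaw":4.9,"claw":5}
    - {"tx":2,"ty":3.87,"tz":0,"yaw":4.9,"claw":5}
    - {"tx":2,"ty":3.87,"tz":0,"yaw":4.9,"claw":5}
    - {"tx":2,"ty":3.87,"tz":0,"yaw":4.9,"claw":5}
    - {"tx":2,"ty":3.87,"tz":0,"yaw":4.9,"claw":5}
    - {"tx":2,"ty":3.87,"tz":0,"yaw":4.9,"claw":5}
    - {"tx":2,"ty":3.87,"tz":-1,"yaw":4.9,"claw":5}
    - {"tx":2,"ty":3.87,"tz":-1,"yaw":4.9,"claw":5}
    - {"tx":2,"ty":3.87,"tz":-2,"yaw":4.9,"claw":5}
    - {"tx":2,"ty":3.87,"tz":-2,"yaw":4.9,"claw":5}
    - {"tx":2,"ty":3.87,"tz":-2,"yaw":4.9,"claw":5}
    - {"claw":5}
    - {"claw":5}
    - {"claw":5}

```text
invalid input at $.steps[16]: expected keys tx, ty, tz, yaw, claw
```

Run:
```python
from h import *
s=env.observe();print(np.round(s['q'],1),np.round(s['position'],4),np.round(s['tool_rot'],3).tolist(),s['time_s'])
im,d,m=snap('wrist','w1')
T=m['T'];f=240/np.tan(np.radians(m['fovy']/2))
g=np.linalg.inv(T)
def proj(p):
    c=g[:3,:3]@p+g[:3,3]; th=np.arctan2(np.hypot(c[0],c[1]),c[2]); a=np.arctan2(c[1],c[0]); return [m['cx']+f*th*np.cos(a),m['cy']+f*th*np.sin(a)]
print(proj(np.array([.536,.135,.07])), (d>0).mean())
```

```text
[-78.7  21.8  74.4  -0.   83.9 -12.3] [ 0.2201 -0.5038  0.2498] [[0.916, 0.4, -0.0], [0.4, -0.916, 0.001], [0.0, -0.001, -1.0]] 0.1
[np.float64(-10.60405535361673), np.float64(-147.545232964032)] 0.99521484375
```

View pics/w1.png

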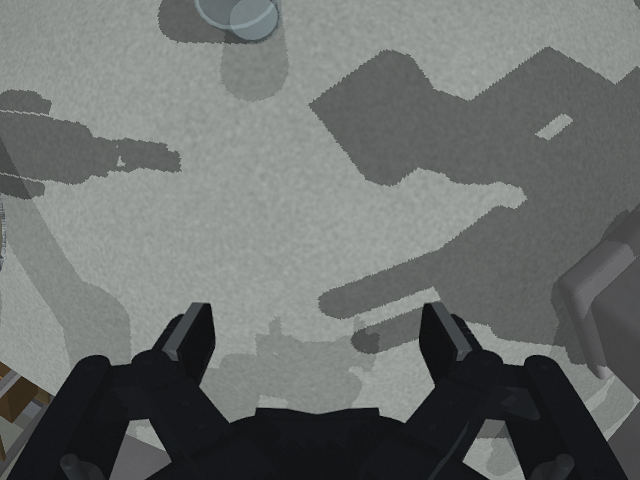

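The move call was refused because every row needs all its keys, so this wrist picture still shows the start pose: the beaker at (235,15) and the open fingers. I'll resend it with full rows.

servo_tool:
  steps:
    - {"tx":2,"ty":3.87,"tz":1,"yaw":4.9,"claw":5}
    - {"tx":2,"ty":3.87,"tz":1,"yaw":4.9,"claw":5}
    - {"tx":2,"ty":3.87,"tz":1,"yaw":4.9,"claw":5}
    - {"tx":2,"ty":3.87,"tz":0,"yaw":4.9,"claw":5}
    - {"tx":2,"ty":3.87,"tz":0,"yaw":4.9,"claw":5}
    - {"tx":2,"ty":3.87,"tz":0,"yaw":4.9,"claw":5}
    - {"tx":2,"ty":3.87,"tz":0,"yaw":4.9,"claw":5}
    - {"tx":2,"ty":3.87,"tz":0,"yaw":4.9,"claw":5}
    - {"tx":2,"ty":3.87,"tz":0,"yaw":4.9,"claw":5}
    - {"tx":2,"ty":3.87,"tz":0,"yaw":4.9,"claw":5}
    - {"tx":2,"ty":3.87,"tz":0,"yaw":4.9,"claw":5}
    - {"tx":2,"ty":3.87,"tz":-1,"yaw":4.9,"claw":5}
    - {"tx":2,"ty":3.87,"tz":-1,"yaw":4.9,"claw":5}
    - {"tx":2,"ty":3.87,"tz":-2,"yaw":4.9,"claw":5}
    - {"tx":2,"ty":3.87,"tz":-2,"yaw":4.9,"claw":5}
    - {"tx":2,"ty":3.87,"tz":-2,"yaw":4.9,"claw":5}
    - {"tx":0,"ty":0,"tz":0,"yaw":0,"claw":5}
    - {"tx":0,"ty":0,"tz":0,"yaw":0,"claw":5}
    - {"tx":0,"ty":0,"tz":0,"yaw":0,"claw":5}

```text
time_s: 2.05
position: [0.54, 0.1145, 0.2008]
tool_rot: [[-0.207, 0.978, 0.0], [0.978, 0.207, -0.0], [-0.0, 0.0, -1.0]]
ft_force: [-0.1, 0.5, 0.3]
grip_width: 0.0502
gripper_force: 0.0
```

Run:
```python
from h import *
s=env.observe();print(np.round(s['q'],1),np.round(s['position'],4),np.round(s['tool_rot'],3).tolist(),s['time_s'])
im,d,m=snap('wrist','w2')
T=m['T'];f=240/np.tan(np.radians(m['fovy']/2))
g=np.linalg.inv(T)
def proj(p):
    c=g[:3,:3]@p+g[:3,3]; th=np.arctan2(np.hypot(c[0],c[1]),c[2]); a=np.arctan2(c[1],c[0]); return np.round([m['cx']+f*th*np.cos(a),m['cy']+f*th*np.sin(a)])
print(proj(np.array([.536,.135,.07])), (d>0).mean())
```

```text
[ -0.3  24.3  78.9  -0.   76.8 -12.2] [0.54   0.1145 0.2008] [[-0.207, 0.978, 0.0], [0.978, 0.207, -0.0], [-0.0, 0.0, -1.0]] 2.05
[317. 206.] 0.9958170572916667
```

View pics/w2.png

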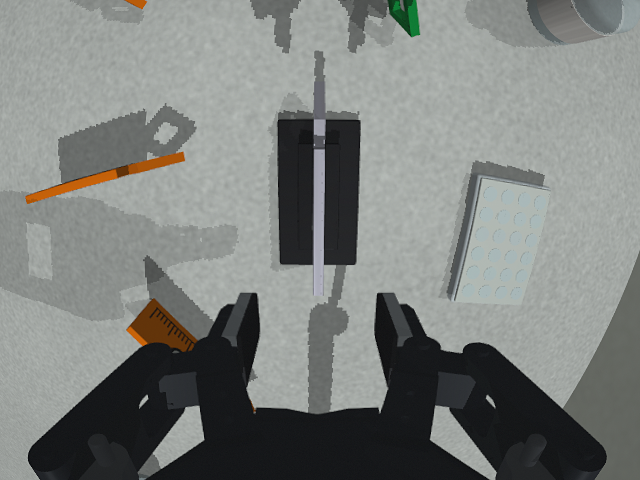

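The wrist picture shows the gauge edge-on and in line with the jaws, with its plain end at (318,296), its main part ending near (320,120) and its lug tip at (320,52).

```bash
cat >> h.py <<'E'
def fray(tag,u,v,z):
    im,d,T,c=load(tag); f=240/np.tan(np.radians(c[0]/2))
    x,y=u-c[1],v-c[2]; r=np.hypot(x,y); th=r/f
    w=T[:3,:3]@np.array([x/r*np.sin(th),y/r*np.sin(th),np.cos(th)])
    return T[:3,3]+w*(z-T[2,3])/w[2]
E
python3 - <<'E'
from h import *
im,d,T,c=load('w2')
g=im.astype(int).sum(-1)
for v in (130,160,200,240,280):
    r=np.where((im[v,295:345].min(-1)>110))[0]+295; print(v,r.min() if len(r) else None,r.max() if len(r) else None, np.round(fray('w2',r.mean(),v,.07)*1000,1) if len(r) else '')
print([np.round(fray('w2',319,v,z)*1000,1) for v,z in ((296.5,.07),(120,.07),(51.5,.04))])
for v in (100,105,110,115,120,125,130): print(v,im[v,319],end=' ')
for v in range(290,300,2): print(v,im[v,319],end=' ')
E
```

```text
130 314 324 [526.3 187.3  70. ]
160 314 324 [530.6 167.2  70. ]
200 314 323 [536.1 139.7  70. ]
240 314 323 [542.3 111.1  70. ]
280 295 344 [546.6  80.   70. ]
[array([552.1,  67.1,  70. ]), array([524.9, 194. ,  70. ]), array([513.9, 246.5,  40. ])]
100 [102 103 110] 105 [103 103 111] 110 [102 104 112] 115 [102 104 111] 120 [161 161 173] 125 [160 160 172] 130 [160 159 171] 290 [172 172 185] 292 [172 172 185] 294 [172 173 186] 296 [169 174 169] 298 [165 170 167]
```

servo_tool:
  steps:
    - {"tx":0.1,"ty":0,"tz":-2,"yaw":0,"claw":5}
    - {"tx":0,"ty":0,"tz":-3,"yaw":0,"claw":5}
    - {"tx":0,"ty":0,"tz":-3,"yaw":0,"claw":5}
    - {"tx":0,"ty":0,"tz":-3,"yaw":0,"claw":5}
    - {"tx":0,"ty":0,"tz":-2,"yaw":0,"claw":5}
    - {"tx":0,"ty":0,"tz":-1.5,"yaw":0,"claw":5}
    - {"tx":0,"ty":0,"tz":0,"yaw":0,"claw":4}
    - {"tx":0,"ty":0,"tz":0,"yaw":0,"claw":2}
    - {"tx":0,"ty":0,"tz":0,"yaw":0,"claw":0}
    - {"tx":0,"ty":0,"tz":0,"yaw":0,"claw":0}
    - {"tx":0,"ty":0,"tz":0,"yaw":0,"claw":0}
    - {"tx":0,"ty":0,"tz":0,"yaw":0,"claw":0}
    - {"tx":0,"ty":0,"tz":0,"yaw":0,"claw":0}
    - {"tx":0,"ty":0,"tz":0,"yaw":0,"claw":0}
  newtons: 60

```text
time_s: 3.5
position: [0.5419, 0.1149, 0.0567]
tool_rot: [[-0.208, 0.978, 0.003], [0.978, 0.208, -0.0], [-0.001, 0.003, -1.0]]
ft_force: [-0.8, -1.5, 6.8]
grip_width: 0.0073
gripper_force: 59.6
```

servo_tool:
  steps:
    - {"tx":0,"ty":0,"tz":1,"yaw":0,"claw":0}
    - {"tx":0,"ty":0,"tz":3,"yaw":0,"claw":0}
    - {"tx":0,"ty":0,"tz":4,"yaw":0,"claw":0}
    - {"tx":0,"ty":0,"tz":4,"yaw":0,"claw":0}
    - {"tx":0,"ty":0,"tz":4,"yaw":0,"claw":0}
    - {"tx":0,"ty":0,"tz":3,"yaw":0,"claw":0}
    - {"tx":-0.1,"ty":-0.5,"tz":0,"yaw":-5,"claw":0}
    - {"tx":-0.1,"ty":-1,"tz":0,"yaw":-8,"claw":0}
    - {"tx":-0.1,"ty":-1,"tz":0,"yaw":-8,"claw":0}
    - {"tx":-0.1,"ty":-1,"tz":0,"yaw":-8,"claw":0}
    - {"tx":-0.1,"ty":-1,"tz":0,"yaw":-8,"claw":0}
    - {"tx":-0.1,"ty":-1,"tz":0,"yaw":-8,"claw":0}
    - {"tx":-0.1,"ty":-1,"tz":0,"yaw":-8,"claw":0}
    - {"tx":-0.1,"ty":-1,"tz":0,"yaw":-8,"claw":0}
    - {"tx":-0.1,"ty":-1,"tz":0,"yaw":-8,"claw":0}
    - {"tx":-0.1,"ty":-1,"tz":0,"yaw":-8,"claw":0}
    - {"tx":-0.1,"ty":-1,"tz":0,"yaw":-8,"claw":0}
    - {"tx":-0.1,"ty":-1,"tz":0,"yaw":-8,"claw":0}
    - {"tx":-0.1,"ty":-1,"tz":0,"yaw":-8,"claw":0}
    - {"tx":0,"ty":-2,"tz":0,"yaw":0.4,"claw":0}

```text
time_s: 5.5
position: [0.5276, -0.0294, 0.246]
tool_rot: [[1.0, 0.022, -0.0], [0.022, -1.0, 0.0], [-0.0, -0.0, -1.0]]
ft_force: [0.1, -0.7, -1.1]
grip_width: 0.0071
gripper_force: 59.2
```

servo_tool:
  steps:
    - {"tx":0,"ty":0,"tz":0,"yaw":0,"claw":0}
    - {"tx":0,"ty":0,"tz":0,"yaw":0,"claw":0}
    - {"tx":0,"ty":0,"tz":0,"yaw":0,"claw":0}

```text
time_s: 5.8
position: [0.528, -0.0292, 0.2455]
tool_rot: [[1.0, 0.025, -0.0], [0.025, -1.0, 0.0], [0.0, -0.0, -1.0]]
ft_force: [0.2, 0.8, -2.4]
grip_width: 0.007
gripper_force: 59.2
```

Run:
```python
from h import *
for n in ('scene','side','wrist'): snap(n,n+'3')
a=cv2.imread('pics/scene3.png')[210:410,200:400]; b=cv2.imread('pics/side3.png')[110:310,250:450]; w=cv2.imread('pics/wrist3.png')
A=np.hstack([cv2.resize(x,(400,400),interpolation=2)[:,:] for x in (a,b)])
cv2.imwrite('pics/m3.png',A)
```

```text
(no output)
```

View pics/m3.png

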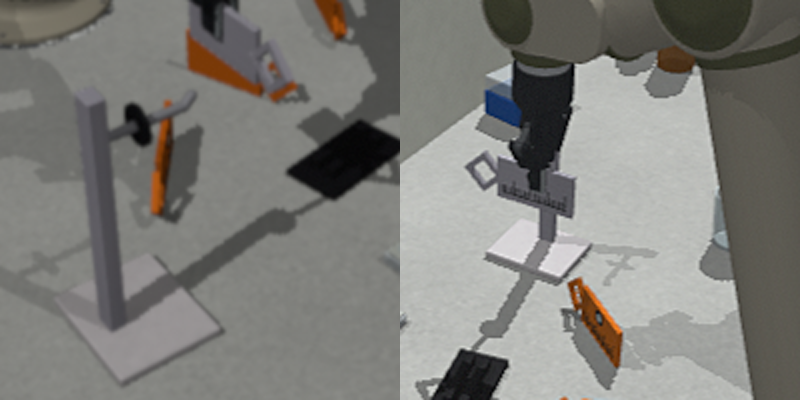

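View pics/wrist3.png

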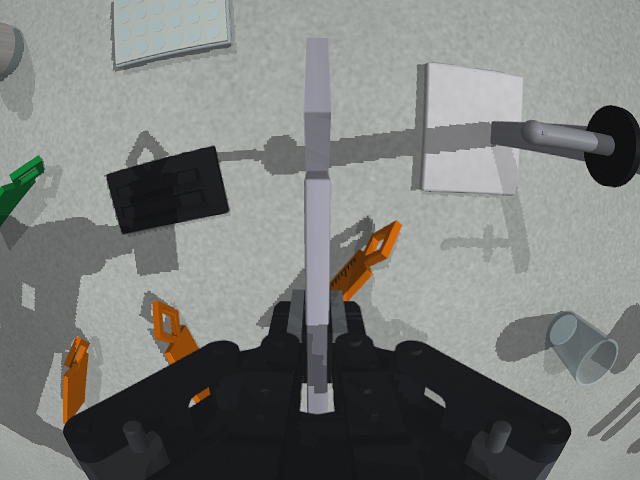

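The wrist picture shows the gauge's edge along u≈318, with the lug's top corner at (318,113), and the hook to its right, tip at (530,130) and collar at (613,146). The side view shows the graduated face towards the camera, outward as wanted.

```bash
cat >> h.py <<'E'
def fcloud(tag):
    im,d,T,c=load(tag); f=240/np.tan(np.radians(c[0]/2))
    v,u=np.mgrid[:480,:640]; x,y=u-c[1],v-c[2]; r=np.hypot(x,y)+1e-9; th=r/f
    P=np.stack([x/r*np.tan(th)*d,y/r*np.tan(th)*d,d],-1)@T[:3,:3].T+T[:3,3]; P[d==0]=np.nan
    return im,P
E
python3 - <<'E'
from h import *
im,P=fcloud('wrist3'); p=lambda a:np.round(np.array(a)*1000,1)
print('edge',[p(P[v,318]) for v in (60,85,109,117,140,180,200,250,300)])
print('corner ray',p(fray('wrist3',318,113,.259)),'tip',p(fray('wrist3',317,38,.229)),'end',p(fray('wrist3',318,176,.259)))
z=P[...,2]; v,u=np.mgrid[:480,:640]
m=(u>515)&(v>100)&(v<170)&(z>.19)&(z<.26)
dark=im.max(-1)<60; rod=m&~dark
for y0 in np.arange(-.10,-.215,-.01):
    s=rod&(abs(P[...,1]-y0)<.005)
    if s.sum()>5: Q=P[s]; t=Q[Q[:,2]>np.percentile(Q[:,2],70)]; print(round(y0,3),s.sum(),'x',p([Q[:,0].min(),Q[:,0].max()]),'top',p(np.percentile(Q[:,2],95)),'xtop',p(t[:,0].mean()))
C=P[(m|((u>575)&(v>90)&(v<200)&(z>.19)&(z<.26)))&dark]; print('collar x',p(np.percentile(C[:,0],[1,99])),'y',p(np.percentile(C[:,1],[1,50,99])),'z',p(np.percentile(C[:,2],[1,99])))
print('tip y',p(P[rod][:,1].max()))
# ray based rod centre
for uu in (545,560,575,585):
    col=np.where(rod[:,uu])[0]; print(uu,col.min(),col.max(),p(fray('wrist3',uu,(col.min()+col.max())/2,.225)))
E
```

```text
edge [array([627.4, -26.5, 240. ]), array([617.6, -26.8, 249.6]), array([609.5, -27. , 256.7]), array([607.1, -27. , 256.9]), array([599.8, -27.2, 248.7]), array([588.1, -27.6, 258.1]), array([582. , -27.7, 258.1]), array([565.8, -28.2, 257.8]), array([547.7, -28.7, 257.1])]
corner ray [608.2 -27.  259. ] tip [638.  -25.9 229. ] end [589.5 -27.5 259. ]
-0.11 389 x [604.8 614.4] top 238.2 xtop 609.5
-0.12 190 x [604.4 614.4] top 237.1 xtop 609.4
-0.13 391 x [604.7 614.6] top 230.4 xtop 610.0
-0.14 348 x [604.9 614.9] top 230.1 xtop 609.9
-0.15 313 x [604.9 615. ] top 230.3 xtop 609.9
-0.16 283 x [605.2 615. ] top 230.4 xtop 609.9
-0.17 72 x [596.6 630.1] top 230.6 xtop 613.1
-0.2 7 x [601.3 603.6] top 217.8 xtop 603.3
collar x [591.5 628.8] y [-171.3 -166.9 -164.9] z [208.1 244.9]
tip y -108.3
545 123 145 [ 609.7 -126.   225. ]
560 126 147 [ 609.7 -134.7  225. ]
575 128 149 [ 610.1 -144.   225. ]
585 131 162 [ 607.3 -150.9  225. ]
```

servo_tool:
  steps:
    - {"tx":0.13,"ty":-1,"tz":0.13,"yaw":0,"claw":0}
    - {"tx":0,"ty":-1.5,"tz":0,"yaw":0,"claw":0}
    - {"tx":0,"ty":-1.5,"tz":0,"yaw":0,"claw":0}
    - {"tx":0,"ty":-1.5,"tz":0,"yaw":0,"claw":0}
    - {"tx":0,"ty":-0.5,"tz":0,"yaw":0,"claw":0}
    - {"tx":0,"ty":0,"tz":0,"yaw":0,"claw":0}
    - {"tx":0,"ty":0,"tz":0,"yaw":0,"claw":0}
    - {"tx":0,"ty":0,"tz":0,"yaw":0,"claw":0}

```text
time_s: 6.75
position: [0.5294, -0.0894, 0.2467]
tool_rot: [[1.0, 0.025, 0.0], [0.025, -1.0, 0.0], [0.0, -0.0, -1.0]]
ft_force: [-1.1, 0.4, -1.2]
grip_width: 0.0074
gripper_force: 59.2
```

Run:
```python
from h import *
snap('wrist','w4')
im,P=fcloud('w4'); p=lambda a:np.round(np.array(a)*1000,1)
print(p(env.observe()['position']))
print('edge',[p(P[v,318]) for v in (60,109,117,180,200,250)],p(fray('w4',318,113,.2595)))
z=P[...,2]; v,u=np.mgrid[:480,:640]
m=(u>340)&(v>90)&(v<170)&(z>.215)&(z<.26)&(im.max(-1)>60); Q=P[m]
for y0 in (-.115,-.135,-.145,-.155): 
    s=Q[abs(Q[:,1]-y0)<.005]; print(y0,p([s[:,0].min(),s[:,0].max(),np.percentile(s[:,2],95)]))
```

```text
[529.4 -89.3 246.7]
edge [array([628.9, -86.8, 240.5]), array([610.9, -87.2, 258.1]), array([608.5, -87.3, 257.4]), array([589.6, -87.8, 259.7]), array([583.4, -88. , 259.8]), array([567.5, -88.4, 260. ])] [609.6 -87.2 259.5]
-0.115 [604.6 614.4 238.1]
-0.135 [604.6 614.6 230.5]
-0.145 [604.7 614.9 230.4]
-0.155 [605.1 615.  230.5]
```

servo_tool:
  steps:
    - {"tx":0,"ty":-0.6,"tz":0,"yaw":0,"claw":0}
    - {"tx":0,"ty":-0.6,"tz":0,"yaw":0,"claw":0}
    - {"tx":0,"ty":-0.6,"tz":0,"yaw":0,"claw":0}
    - {"tx":0,"ty":-0.6,"tz":0,"yaw":0,"claw":0}
    - {"tx":0,"ty":-0.6,"tz":0,"yaw":0,"claw":0}
    - {"tx":0,"ty":-0.6,"tz":0,"yaw":0,"claw":0}
    - {"tx":0,"ty":0,"tz":0,"yaw":0,"claw":0}
    - {"tx":0,"ty":0,"tz":0,"yaw":0,"claw":0}

```text
time_s: 7.6
position: [0.5294, -0.1259, 0.2466]
tool_rot: [[1.0, 0.024, -0.0], [0.024, -1.0, 0.0], [-0.0, -0.0, -1.0]]
ft_force: [0.6, 0.4, -1.3]
grip_width: 0.0073
gripper_force: 59.2
```

servo_tool:
  steps:
    - {"tx":0,"ty":-0.6,"tz":0,"yaw":0,"claw":0}
    - {"tx":0,"ty":-0.6,"tz":0,"yaw":0,"claw":0}
    - {"tx":0,"ty":-0.6,"tz":0,"yaw":0,"claw":0}
    - {"tx":0,"ty":-0.3,"tz":0,"yaw":0,"claw":0}
    - {"tx":0,"ty":0,"tz":-0.2,"yaw":0,"claw":0}
    - {"tx":0,"ty":0,"tz":-0.4,"yaw":0,"claw":0}
    - {"tx":0,"ty":0,"tz":-0.4,"yaw":0,"claw":0}
    - {"tx":0,"ty":0,"tz":-0.3,"yaw":0,"claw":0}
    - {"tx":0,"ty":0,"tz":0,"yaw":0,"claw":0}
    - {"tx":0,"ty":0,"tz":0,"yaw":0,"claw":0}
    - {"tx":0,"ty":0,"tz":0,"yaw":0,"claw":0}

```text
time_s: 8.7
position: [0.5295, -0.1468, 0.2338]
tool_rot: [[1.0, 0.024, 0.0], [0.024, -1.0, -0.0], [0.0, 0.0, -1.0]]
ft_force: [-1.4, 0.8, -1.6]
grip_width: 0.0071
gripper_force: 59.2
```

Run:
```python
from h import *
snap('wrist','w5');snap('side','s5')
b=cv2.imread('pics/s5.png')[110:260,250:400]; w=cv2.imread('pics/w5.png')[:,200:]
cv2.imwrite('pics/m5.png',np.hstack([cv2.resize(b,(400,400),interpolation=2),cv2.resize(w,(367,400))]))
```

```text
(no output)
```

View pics/m5.png

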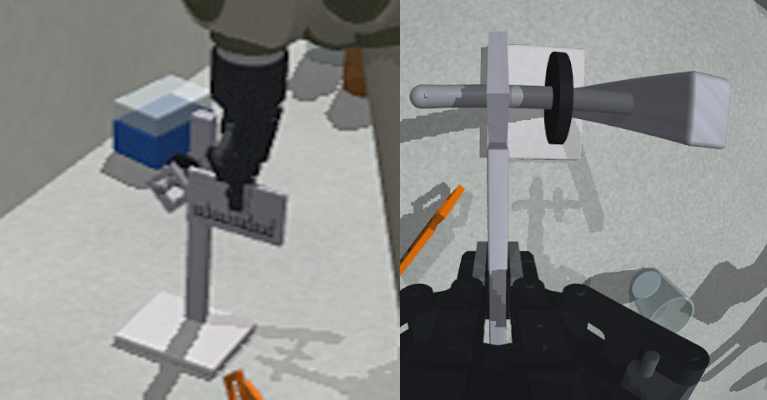

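The rod passes through the eye in both views, between the collar and the tip, so I'll release.

servo_tool:
  steps:
    - {"tx":0,"ty":0,"tz":0,"yaw":0,"claw":6}
    - {"tx":0,"ty":0,"tz":0,"yaw":0,"claw":6}
    - {"tx":0,"ty":0,"tz":0,"yaw":0,"claw":6}
    - {"tx":0,"ty":0,"tz":1,"yaw":0,"claw":6}
    - {"tx":0,"ty":0,"tz":3,"yaw":0,"claw":6}
    - {"tx":0,"ty":0,"tz":4,"yaw":0,"claw":6}
    - {"tx":0,"ty":0,"tz":4,"yaw":0,"claw":6}
    - {"tx":-1,"ty":0,"tz":0,"yaw":0,"claw":6}
    - {"tx":-3,"ty":0,"tz":0,"yaw":0,"claw":6}
    - {"tx":-3,"ty":0,"tz":0,"yaw":0,"claw":6}
    - {"tx":0,"ty":0,"tz":0,"yaw":0,"claw":6}
    - {"tx":0,"ty":0,"tz":0,"yaw":0,"claw":6}
    - {"tx":0,"ty":0,"tz":0,"yaw":0,"claw":6}
    - {"tx":0,"ty":0,"tz":0,"yaw":0,"claw":6}
    - {"tx":0,"ty":0,"tz":0,"yaw":0,"claw":6}
    - {"tx":0,"ty":0,"tz":0,"yaw":0,"claw":6}
    - {"tx":0,"ty":0,"tz":0,"yaw":0,"claw":6}
    - {"tx":0,"ty":0,"tz":0,"yaw":0,"claw":6}
    - {"tx":0,"ty":0,"tz":0,"yaw":0,"claw":6}
    - {"tx":0,"ty":0,"tz":0,"yaw":0,"claw":6}

```text
time_s: 10.8
position: [0.4594, -0.1468, 0.3536]
tool_rot: [[1.0, 0.024, 0.0], [0.024, -1.0, -0.0], [0.0, 0.0, -1.0]]
ft_force: [-0.4, 0.1, -0.2]
grip_width: 0.0603
gripper_force: 0.0
```

servo_tool:
  steps:
    - {"tx":0,"ty":0,"tz":0,"yaw":0,"claw":6}
    - {"tx":0,"ty":0,"tz":0,"yaw":0,"claw":6}
    - {"tx":0,"ty":0,"tz":0,"yaw":0,"claw":6}
    - {"tx":0,"ty":0,"tz":0,"yaw":0,"claw":6}
    - {"tx":0,"ty":0,"tz":0,"yaw":0,"claw":6}
    - {"tx":0,"ty":0,"tz":0,"yaw":0,"claw":6}
    - {"tx":0,"ty":0,"tz":0,"yaw":0,"claw":6}
    - {"tx":0,"ty":0,"tz":0,"yaw":0,"claw":6}
    - {"tx":0,"ty":0,"tz":0,"yaw":0,"claw":6}
    - {"tx":0,"ty":0,"tz":0,"yaw":0,"claw":6}
    - {"tx":0,"ty":0,"tz":0,"yaw":0,"claw":6}
    - {"tx":0,"ty":0,"tz":0,"yaw":0,"claw":6}
    - {"tx":0,"ty":0,"tz":0,"yaw":0,"claw":6}
    - {"tx":0,"ty":0,"tz":0,"yaw":0,"claw":6}
    - {"tx":0,"ty":0,"tz":0,"yaw":0,"claw":6}
    - {"tx":0,"ty":0,"tz":0,"yaw":0,"claw":6}
    - {"tx":0,"ty":0,"tz":0,"yaw":0,"claw":6}
    - {"tx":0,"ty":0,"tz":0,"yaw":0,"claw":6}
    - {"tx":0,"ty":0,"tz":0,"yaw":0,"claw":6}
    - {"tx":0,"ty":0,"tz":0,"yaw":0,"claw":6}

```text
time_s: 12.8
position: [0.4594, -0.1468, 0.3536]
tool_rot: [[1.0, 0.024, -0.0], [0.024, -1.0, 0.0], [-0.0, -0.0, -1.0]]
ft_force: [-0.2, 0.7, -0.5]
grip_width: 0.06
gripper_force: 0.0
```

Run:
```python
from h import *
snap('scene','sc6');snap('side','s6'); snap('wrist','w6')
import time
a=cv2.imread('pics/s6.png'); snap('side','s7'); print(np.abs(a.astype(int)-cv2.imread('pics/s7.png')).max())
b=a[110:260,250:400]; w=cv2.imread('pics/sc6.png')[220:420,180:380]
cv2.imwrite('pics/m6.png',np.hstack([cv2.resize(b,(400,400),interpolation=2),cv2.resize(w,(400,400))]))
```

```text
51
```

View pics/m6.png

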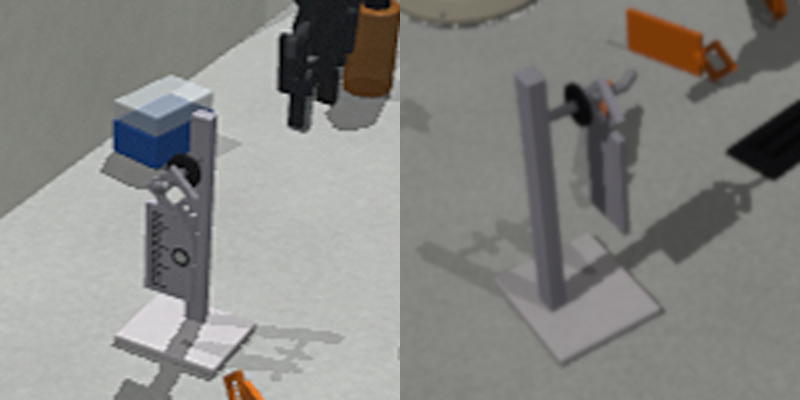

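The gauge hangs by its eye with the graduated face outward. I'll let it settle a little longer, then check it numerically.

servo_tool:
  steps:
    - {"tx":0,"ty":0,"tz":0,"yaw":0,"claw":6}
    - {"tx":0,"ty":0,"tz":0,"yaw":0,"claw":6}
    - {"tx":0,"ty":0,"tz":0,"yaw":0,"claw":6}
    - {"tx":0,"ty":0,"tz":0,"yaw":0,"claw":6}
    - {"tx":0,"ty":0,"tz":0,"yaw":0,"claw":6}
    - {"tx":0,"ty":0,"tz":0,"yaw":0,"claw":6}
    - {"tx":0,"ty":0,"tz":0,"yaw":0,"claw":6}
    - {"tx":0,"ty":0,"tz":0,"yaw":0,"claw":6}
    - {"tx":0,"ty":0,"tz":0,"yaw":0,"claw":6}
    - {"tx":0,"ty":0,"tz":0,"yaw":0,"claw":6}
    - {"tx":0,"ty":0,"tz":0,"yaw":0,"claw":6}
    - {"tx":0,"ty":0,"tz":0,"yaw":0,"claw":6}
    - {"tx":0,"ty":0,"tz":0,"yaw":0,"claw":6}
    - {"tx":0,"ty":0,"tz":0,"yaw":0,"claw":6}
    - {"tx":0,"ty":0,"tz":0,"yaw":0,"claw":6}

```text
time_s: 14.5
position: [0.4594, -0.1468, 0.3536]
tool_rot: [[1.0, 0.024, 0.0], [0.024, -1.0, 0.0], [0.0, -0.0, -1.0]]
ft_force: [0.1, -0.4, -1.0]
grip_width: 0.0602
gripper_force: 0.0
```

Run:
```python
from h import *
snap('side','s8'); snap('scene','sc8')
print(np.abs(load('s6')[0].astype(int)-load('s8')[0])[140:240,295:335].mean(),'bg',np.abs(load('s6')[0].astype(int)-load('s8')[0])[240:400,50:290].mean())
for t in ('s6','s8'):
    im,P=cloud(t); m=(P[...,1]>-.175)&(P[...,1]<-.115)&(P[...,0]>.55)&(P[...,0]<.67)&(P[...,2]>.06)&(P[...,2]<.175)
    Q=P[m]; A=np.c_[Q[:,0]-.6,Q[:,2]-.12,np.ones(len(Q))]; k=np.linalg.lstsq(A,Q[:,1],rcond=None)[0]
    r=cv2.minAreaRect((Q[:,[0,2]]*1000).astype(np.float32))
    print(t,m.sum(),'slopes deg',np.round(np.degrees(np.arctan(k[:2])),1),'y at eye',round(k[2]+k[1]*.095,4),'xz rect',np.round(r[0],1),np.round(r[1],1),round(r[2],1))
```

```text
1.1275 bg 0.9176388888888889
s6 509 slopes deg [1.5 0.2] y at eye -0.1415 xz rect [606.1 128. ] [93.4 63. ] 89.3
s8 503 slopes deg [0.8 0.1] y at eye -0.1415 xz rect [606.4 128.7] [92.4 65.2] 89.9
```

Still, plumb, facing outward and in mid-rod (face plane at y≈-0.1415, hook point about -0.145).

```bash
python3 -c "
from rig import env
print(env.close_job())"
```

```text
the job is handed in; nothing more can be done
None
```

The job is handed in: the aluminium gauge hangs by its eye mid-rod on the hook, plumb and still with its graduated face outward, and the well plate, bottle and beaker were not touched; the rig returned no verdict.

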